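# Shut up the parts chest after the blender repair

### The arm

A 6-joint arm with a two-finger parallel gripper is mounted at the origin on the work surface. World frame = base frame: x ahead of the robot, y to its left, z up, the work surface at z = 0. Lengths are in mm, angles in rad, forces in N, time in s.
With the tool pointing down it reaches from about 350 to 875 mm from the base axis. Payload 4.2 kg.
Tool frame: the origin (TCP) lies where the fingers leave the gripper's body, on its centre line; the fingertips stand 70 mm ahead of it and the grasp point (between the pads) lies 51 mm ahead of it; y points along the fingers, z is the direction in which the jaws open and shut, and the axes are right-handed (so a half turn about y gives the same grasp; the last joint's range is limited). The gripper opens to 87 mm and grips with 3 to 60 N. Pads are 19 mm wide; open, the fingers measure 117 mm over their backs; the gripper's body (75 mm by 190 mm) begins 51 mm behind the grasp point.
Start: joints at [1.607, 0.385, 0.008, 0, -1.194, -0.259], TCP at [138.069, 609.538, 292.25] pointing down, gripper open.
Joint ranges: [-3.14, 3.14], [-1.21, 2.06], [-1.07, 1.41], [-3.16, 2.05], [-2.99, -0.16], [-3.1, 3.1]. Speed limits (rad/s): [2.79, 2.79, 3.14, 3.14, 3.14, 3.14].

### API

Orientations are given as a unit quaternion [x, y, z, w].
In Python, from cell import monitor, cams, job gives the robot as it stands.
- The arm moves only by the shell command python3 -m jog 'ROWS' [FORCE]. ROWS is JSON, a list of rows, each an object with "jaw": the opening, from -1 (shut) to 1 (fully open); "slide": the shift along the world's x, y, z in cm, a list of three; "roll": the turn about the world's z in degrees. A call has 1 to 12 rows; each row is the pose to reach, as a shift and turn from the pose measured when the call began; what a row does not reach only later rows make up. A row lasts 1/12 s, in which the tool goes at most 41.7 mm and 7.16 degrees, less where a joint would pass 70% of its speed; a pose out of reach is approached as far as the arm can. A call with a gripper value outside its range is refused whole. The fingers move at their own pace and stop on an object; FORCE is the grip in N (left out, the last holds). Time passes only in rows, so rows that repeat a pose let the fingers close. It gives the time, the measured TCP pose, the force and the opening at its end, in the units of the state.
- monitor.observe(): the state, without advancing time (a new reading comes with each control period).
- cams.read_camera(name): name is "scene" or "top" or "wrist"; returns the picture (384x512x3 uint8, red, green, blue); there is no depth.
- cams.camera_params(name): a dict with "fx", "fy", "cx", "cy" (pixels), "origin" and "attitude" of the camera in the world; the wrist camera has in their place "tool_from_camera" (4x4, takes a point from camera to tool coordinates, whose origin is the TCP and whose axes are the tool frame's). Camera axes: x right, y down, z forward; pixel columns grow to the right and rows downward; lengths in mm; the calibration is good to about 2 mm. A picture is of the moment at which its call begins: read the wrist's pose just before it. camera_params takes no time and is no camera call.
- job.job_done(): hands the job in, once; it reports no verdict.
The state is a dict: "time_s": time; "q": joint angles; "qvel": joint speeds; "joint_torque": joint torques, N m; "ee_pos": TCP position; "orientation": TCP orientation; "ft_force": force on the tool from outside, world axes, zero at the start; "ft_torque": the same for the moment, N m; "finger_gap": finger opening in mm.
Only numpy, scipy, OpenCV 4.12 (cv2) and the standard library are available. Lean on these libraries where they do the work, as an engineer would, in place of code of your own. Each camera call takes 0.05 s, during which the arm holds its last target.

### The job

The blender repair is done, so close up the bamboo parts chest: push both of its open drawers fully home and swing its clear framed lid down until it lies flat shut. Push gently with the outside of the fingertips: take nothing between the fingers, slam nothing, and do not pull a drawer further out or raise the lid further. Leave the chest itself and everything else, on the counter and inside the chest, where it is.

Things in the scene. Friction and masses are not known exactly. Their poses are not given: they have to be found in the camera images.
- chest: Low bamboo chest: two drawers side by side in front, a shallow tray on top under a hinged lid. 180 mm deep (x), 320 wide (y); lid shut, its top is 93 mm up. Loose on rubber feet, about 4 kg: a push over some 25 N past a drawer's stop slides it. Origin: centre of its underside. x points from the fronts to the back, y left as one faces the fronts, z up; fronts face the robot, turned up to 0.35 rad.
- drawer_left (a joint): How far the left (+y) drawer is out, in m: 0 is fully home, where it meets a stop; it slides out along the chest's -x axis, at most 0.11. Starts 0.03 to 0.07 out. Sliding takes about 2 N and it stays where it is left.
- drawer_right (a joint): The same for the right (-y) drawer.
- drawer_left_front (a point): Centre of the outer face of the left drawer's flat front panel, 79 mm left of the chest's middle (the right one: 79 mm right) and 29 mm up. The panel is 154 mm wide, 44 mm high (7 to 51 mm above the counter) and 10 mm thick; when home its face stands 10 mm proud of the carcass, 100 mm in front of the chest's origin.
- drawer_right_front (a point): The same point of the right drawer's front panel.
- chest_lid (a joint): Opening angle of the chest's lid, in rad: 0 is flat shut on the tray (a stop), growing as its front edge swings up and back; 1.57 is upright. Starts at 0.75 to 1.2. The hinge is stiff: the lid stays where it is left, and takes about 1 to 3 N near its front edge to swing down.
- lid_hinge (a point): Middle of the lid's hinge line (parallel to the chest's y axis), 65 mm behind the chest's origin and 84.5 mm above the counter; it lies on the lid's underside. Its axes turn with the lid: -x runs from the hinge to the front edge, z is the lid's outer (upper) face normal.
- lid_edge (a point): Middle of the lid's front edge, on the outer (upper) face. The lid is a clear plastic pane in a bamboo frame with 25 mm wide bars, 8 mm thick, 155 mm from hinge to front edge and 318 mm wide.
- seal: Bystander: green silicone sealing ring, 92 mm across, 7 mm thick, lying in the left half of the chest's tray, well below the lid. Origin: centre of its underside.
- rack: Bystander: slotted bamboo rack, 100 x 75 x 82 mm, standing beside the chest (left or right). Origin: centre of its underside.
- driver_flat: Bystander: flat-blade screwdriver standing upright in the rack, its handle 95 mm tall and 28 mm thick resting on the rack's top, so that it ends 177 mm above the counter. Origin: lower end of the handle; z points up along the handle.
- driver_cross: Bystander: cross-head screwdriver, the same size, in the same rack. Origin and axes alike.
- blender: Bystander: chrome blender motor base, 156 x 156 mm, 159 mm tall, standing beside the chest on the side away from the rack. Origin: centre of its underside.
- cup: Bystander: small steel measuring cup, 72 mm across and 50 mm tall, with a flat handle reaching 118 mm from its centre along its -x axis, standing in front of the chest to one side. Origin: centre of its underside.
- jug_lid: Bystander: clear plastic blender jug lid, 116 mm across and 37 mm tall with its raised cap, lying in front of the chest to the other side. Origin: centre of its underside.

How it is judged:
By the outcome, as a careful person would: the job done as asked, in the order asked, and still so for the second after the job is handed in, with the robot touching nothing.
It also fails if it takes over 58 s, if anything falls off the work surface, if the arm or the gripper's body presses on something with over 40 N, if the wrist force passes 120 N, or if a joint passes its speed limit or range.

## Working session

There is one attempt and no reset: what is moved stays moved. The work goes in short steps, Python scripts to look and compute and a shell command to move; the robot and the scene stay as the last step left them, time stands still between calls to the robot, and variables do not carry over. Pictures are saved under pics/ and viewed, and the job is handed in when it is done.

```bash
ls; mkdir -p pics; python3 - <<'E'
from cell import monitor, cams, job
import cv2, numpy as np
print(monitor.observe())
for n in ["scene","top"]:
    im=cams.read_camera(n); cv2.imwrite(f"pics/{n}0.png",im[:,:,::-1]); 
for n in ["scene","top","wrist"]: print(n,cams.camera_params(n))
E
```

```text
pics
{'time_s': 0.0, 'q': array([ 1.60662454e+00,  3.85536576e-01,  6.65868093e-03, -4.94995232e-04,
       -1.19399498e+00, -2.58607944e-01]), 'qvel': array([-1.29577030e-03, -3.67624258e-04, -1.39313758e-03,  5.02294883e-06,
        1.79710511e-03, -2.55137925e-04]), 'joint_torque': array([ 2.83865293e-04, -3.90660560e+01,  1.87398165e+01,  4.21975493e+00,
        1.09003464e-02, -1.98396319e-04]), 'ee_pos': array([137.96009941, 609.13213346, 291.18495257]), 'orientation': array([-0.07861266, -0.70196686,  0.70346704,  0.07871908]), 'ft_force': array([ 0.07033399, -0.30550384, -0.63891763]), 'ft_torque': array([-0.09706455,  0.04721932,  0.01515031]), 'finger_gap': 86.60884952922292}
scene {'fx': 386.6579422750277, 'fy': 386.6579422750277, 'cx': 254.2631520171102, 'cy': 190.38639041618504, 'origin': array([ 805.58741431, -470.84793479,  750.74356346]), 'attitude': array([ 0.91008647,  0.22651428, -0.07686963, -0.33841538])}
top {'fx': 356.8747010973068, 'fy': 356.8747010973068, 'cx': 250.78587999219238, 'cy': 184.9682301789564, 'origin': array([392.94715726,  45.12983165, 913.4296373 ]), 'attitude': array([ 0.70677102, -0.70326802,  0.06109093, -0.04644039])}
wrist {'fx': 310.9014782621531, 'fy': 310.9014782621531, 'cx': 254.44937963102726, 'cy': 190.91618374423317, 'tool_from_camera': array([[ 8.69424541e-04,  9.69639351e-01,  2.44537877e-01,
        -6.87449770e+01],
       [-1.09681406e-03, -2.44536898e-01,  9.69639367e-01,
        -9.24157762e+01],
       [ 9.99999021e-01, -1.11124084e-03,  8.50907692e-04,
         1.04699514e+00],
       [ 0.00000000e+00,  0.00000000e+00,  0.00000000e+00,
         1.00000000e+00]])}
```

View pics/scene0.png

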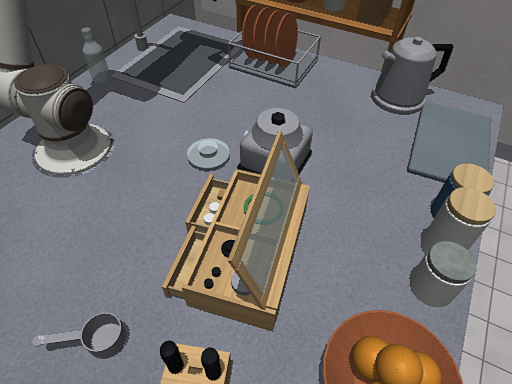

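View pics/top0.png

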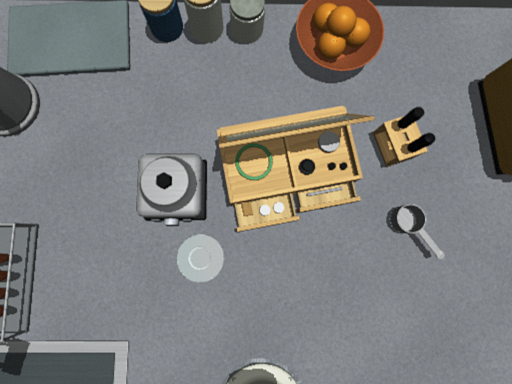

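```bash
python3 - <<'E'
import cv2
a=cv2.imread("pics/top0.png")[95:245,205:385]; cv2.imwrite("pics/topz.png",cv2.resize(a,None,fx=4.4,fy=4,interpolation=cv2.INTER_CUBIC)[:600,:] )
a=cv2.imread("pics/top0.png")[95:245,205:385]; cv2.imwrite("pics/topz.png",cv2.resize(a,None,fx=4,fy=4,interpolation=cv2.INTER_CUBIC))
a=cv2.imread("pics/scene0.png")[130:330,150:330]; cv2.imwrite("pics/scz.png",cv2.resize(a,None,fx=3,fy=3,interpolation=cv2.INTER_CUBIC))
E
```

```text
(no output)
```

View pics/topz.png

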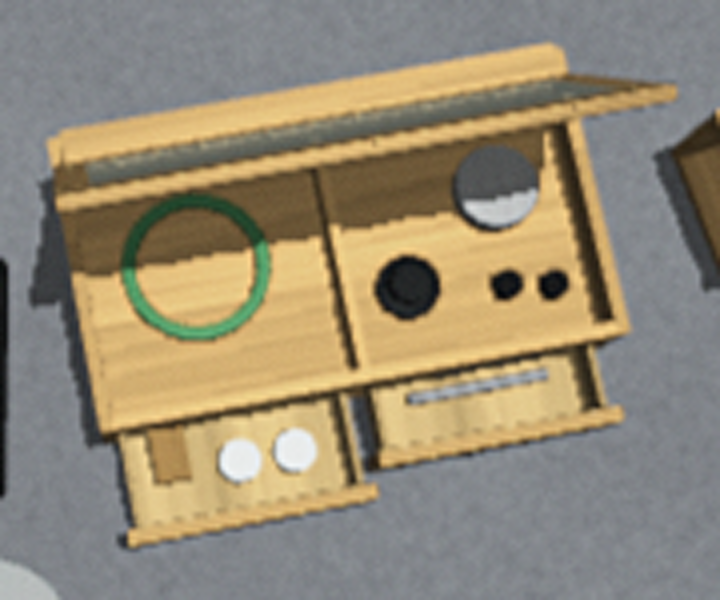

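View pics/scz.png

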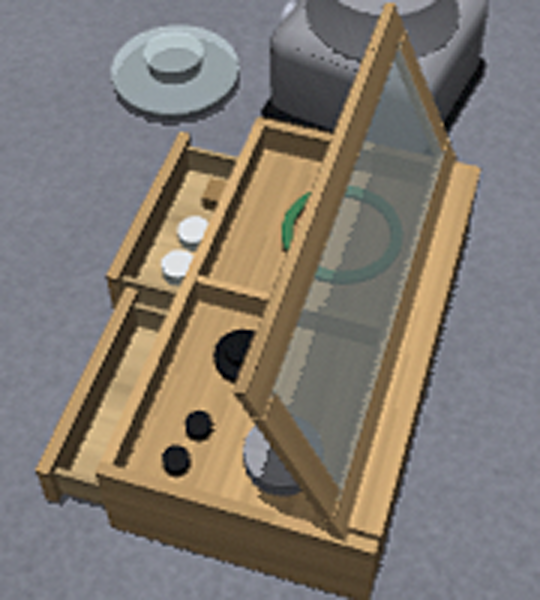

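```bash
cat > h.py <<'E'
import numpy as np, cv2
from scipy.spatial.transform import Rotation as R
from scipy.optimize import least_squares
P={'scene':(386.6579,254.2632,190.3864,[805.587,-470.848,750.744],[0.91008647,0.22651428,-0.07686963,-0.33841538]),
'top':(356.8747,250.7859,184.9682,[392.947,45.130,913.430],[0.70677102,-0.70326802,0.06109093,-0.04644039])}
def proj(c,p):
    f,cx,cy,o,q=P[c]; v=R.from_quat(q).inv().apply(np.atleast_2d(p)-o)
    return np.c_[f*v[:,0]/v[:,2]+cx,f*v[:,1]/v[:,2]+cy]
def w(p,pts):
    cx,cy,yaw=p[:3]; return R.from_euler('z',yaw).apply(np.atleast_2d(pts))+[cx,cy,0]
def lid(th,s,t,y):  # s from hinge to front, t thickness coordinate
    return [65-s*np.cos(th)+t*np.sin(th),y,84.5+s*np.sin(th)+t*np.cos(th)]
def model(p):
    cx,cy,yaw,dl,dr,th=p
    d=dict(LL=[-100-dl,156,51],LR=[-100-dl,2,51],RL=[-100-dr,-2,51],RR=[-100-dr,-156,51],
      FL=[-90,160,84.5],FR=[-90,-160,84.5],
      uL=lid(th,155,0,159),uR=lid(th,155,0,-159),oL=lid(th,155,8,159),oR=lid(th,155,8,-159),
      hL=lid(th,0,8,159),hR=lid(th,0,8,-159))
    return {k:w(p,v)[0] for k,v in d.items()}
E
cat > fit.py <<'E'
from h import *
T=dict(LL=(130,548),LR=(378,497),RL=(381,468),RR=(622,420),FL=(108,435),FR=(628,332),uL=(62,211),uR=(676,98))
S=dict(LL=(183,135),LR=(110,280),RL=(130,290),RR=(40,472),FL=(262,122),FR=(100,475),uL=(385,12),uR=(237,393))
obs=[('top',k,(np.array(v)+.5)/4-.5+[205,95]) for k,v in T.items()]+[('scene',k,(np.array(v)+.5)/3-.5+[150,130]) for k,v in S.items()]
def res(p):
    m=model(p); return np.concatenate([proj(c,m[k])[0]-o for c,k,o in obs])
s=least_squares(res,[480,20,0.,50,40,1.],loss='soft_l1',x_scale=[10,10,.1,10,10,.1])
print(s.x.round(3)); np.save('p.npy',s.x)
for (c,k,o),r in zip(obs,res(s.x).reshape(-1,2)): print(c,k,r.round(1))
m=model(s.x)
for k in m: print(k,m[k].round(1))
for c,(x,y,X,Y,f) in dict(top=(205,95,385,245,4),scene=(150,130,330,330,3)).items():
    im=cv2.resize(cv2.imread(f'pics/{c}0.png')[y:Y,x:X],None,fx=f,fy=f,interpolation=cv2.INTER_CUBIC)
    for k in m:
        q=(proj(c,m[k])[0]-[x,y]+.5)*f-.5; cv2.circle(im,(int(q[0]),int(q[1])),4,(0,0,255),1)
    cv2.imwrite(f'pics/{c}_ov.png',im)
E
python3 fit.py
```

```text
[ 5.98867e+02 -6.17050e+01  1.97000e-01  5.67910e+01  3.91220e+01
  1.17200e+00]
top LL [-0.3 -1.1]
top LR [ 0.3 -0.6]
top RL [-0.4 -0.9]
top RR [ 0.7 -0.9]
top FL [-2.1 -1.2]
top FR [ 0.5 -1. ]
top uL [-1.7  0.2]
top uR [ 0.2 -0.2]
scene LL [-0.5 -0.7]
scene LR [-0.7 -0.5]
scene RL [-0.6 -0.6]
scene RR [-0.8  0.5]
scene FL [-0.9 -1.2]
scene FR [-0.5  0.1]
scene uL [ 0.3 -2.5]
scene uR [-0.6  0.7]
LL [414.6  60.6  51. ]
LR [444.7 -90.5  51. ]
RL [462.8 -90.9  51. ]
RR [ 493.  -241.9   51. ]
FL [479.3  77.6  84.5]
FR [ 542.  -236.2   84.5]
uL [572.5  95.2 227.3]
uR [ 634.8 -216.7  227.3]
oL [579.7  96.6 230.5]
oR [ 642.  -215.2  230.5]
hL [638.7 108.4  87.6]
hR [ 701.  -203.4   87.6]
```

View pics/top_ov.png

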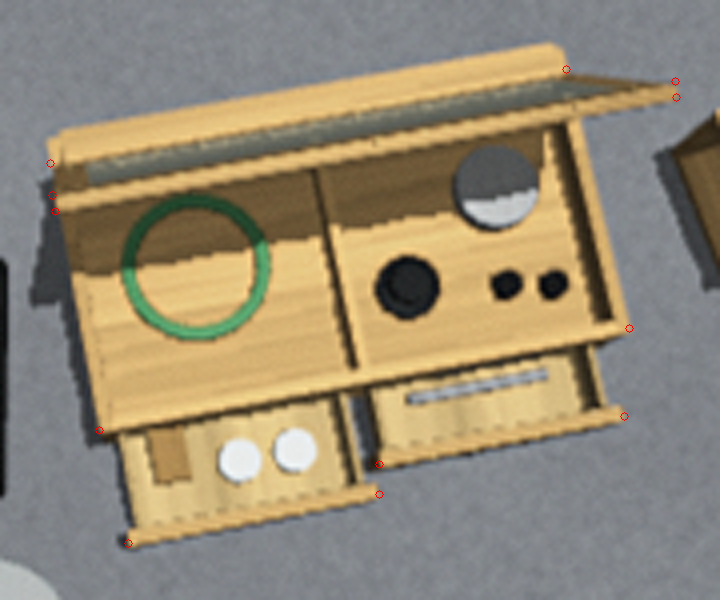

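View pics/scene_ov.png

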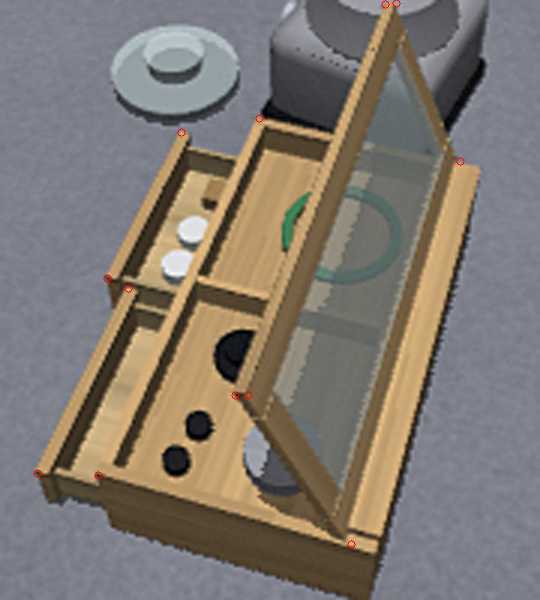

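```bash
cat > n.py <<'E'
from h import *
from cell import monitor
p=np.load('p.npy')
o=monitor.observe(); Rt=R.from_quat(o['orientation']); M=Rt.as_matrix()
t=o['ee_pos'].copy(); tip=t+70*M[:,1]
print('t',round(o['time_s'],2),'tcp',t.round(1),'tip',tip.round(1),'toolz',M[:,2].round(3),'tool y',M[:,1].round(3),'F',o['ft_force'].round(1),'gap',round(o['finger_gap'],1))
c=R.from_euler('z',-p[2]).apply(tip-[p[0],p[1],0]); print('tip in chest',c.round(1))
a=np.degrees(np.arctan2(M[1,2],M[0,2])); print('jaw dir deg',a.round(1),'chest yaw',np.degrees(p[2]).round(1))
E
python3 n.py; python3 - <<'E'
from h import *
p=np.load('p.npy')
def bp(c,u,v,z):
    f,cx,cy,o,q=P[c]; d=R.from_quat(q).apply([(u-cx)/f,(v-cy)/f,1]); return np.array(o)+d*(z-o[2])/d[2]
for n,u,v,z in [('blender TL',138,155,100),('bl BR',207,218,100),('rack',375,140,82),('rack',395,165,82),('drv',410,118,177),('drv2',432,137,177),('cup',410,218,50),('cuphandle',440,255,40),('jug',200,258,30)]:
    x=bp('top',u,v,z); print(n,x.round(0),R.from_euler('z',-p[2]).apply(x-[p[0],p[1],0]).round(0))
print('left approach', w(p,[-190,79,0]),w(p,[-100,79,0]),'right',w(p,[-190,-79,0]))
E
```

```text
t 0.1 tcp [138.  609.2 291.3] tip [138.  609.  221.3] toolz [-0.221 -0.975  0.002] tool y [-0.    -0.002 -1.   ] F [-0.4 -0.   0.6] gap 87.3
tip in chest [-320.6  748.   221.3]
jaw dir deg -102.8 chest yaw 11.3
blender TL [586. 290. 100.] [ 57. 348. 100.]
bl BR [441. 128. 100.] [-117.  216.  100.]
rack [ 633. -273.   82.] [  -8. -213.   82.]
rack [ 571. -318.   82.] [ -77. -246.   82.]
drv [ 655. -315.  177.] [   6. -260.  177.]
drv2 [ 613. -360.  177.] [ -44. -296.  177.]
cup [ 447. -361.   50.] [-208. -264.   50.]
cuphandle [ 358. -433.   40.] [-309. -317.   40.]
jug [349. 149.  30.] [-204.  256.   30.]
left approach [[397.07193878 -21.45755123   0.        ]] [[485.32799545  -3.82608898   0.        ]] right [[ 428.02495027 -176.39596183    0.        ]]
```

```bash
python3 -m jog '[{"jaw":-1,"slide":[1.9,-3.1,0],"roll":2},{"jaw":-1,"slide":[3.8,-6.2,0],"roll":5},{"jaw":-1,"slide":[5.7,-9.3,0],"roll":8},{"jaw":-1,"slide":[7.6,-12.4,0],"roll":11},{"jaw":-1,"slide":[9.5,-15.5,0],"roll":14},{"jaw":-1,"slide":[11.4,-18.6,0],"roll":17},{"jaw":-1,"slide":[13.3,-21.7,0],"roll":20},{"jaw":-1,"slide":[15.2,-24.8,0],"roll":22},{"jaw":-1,"slide":[17.1,-27.9,0],"roll":24},{"jaw":-1,"slide":[19,-31,0],"roll":24},{"jaw":-1,"slide":[19,-31,0],"roll":24}]' 10; python3 n.py
```

```text
time_s: 1.02
ee_pos: [329.1, 294.5, 290.9]
orientation: [0.068, -0.703, 0.705, -0.067]
ft_force: [-0.1, 0.1, -0.4]
finger_gap: 21.6
t 1.02 tcp [329.1 294.5 290.9] tip [329.  294.2 220.9] toolz [ 0.189 -0.982  0.004] tool y [-0.001 -0.004 -1.   ] F [-0.1  0.1 -0.4] gap 21.6
tip in chest [-194.9  401.9  220.9]
jaw dir deg -79.1 chest yaw 11.3
```

```bash
python3 -m jog '[{"jaw":-1,"slide":[0.7,-3.3,0],"roll":0},{"jaw":-1,"slide":[1.4,-6.6,0],"roll":0},{"jaw":-1,"slide":[2.2,-10,0],"roll":0},{"jaw":-1,"slide":[3,-13.4,0],"roll":0},{"jaw":-1,"slide":[3.7,-16.8,0],"roll":0},{"jaw":-1,"slide":[4.4,-20.2,0],"roll":0},{"jaw":-1,"slide":[5.1,-23.6,0],"roll":0},{"jaw":-1,"slide":[5.8,-27,0],"roll":0},{"jaw":-1,"slide":[6.4,-29.8,0],"roll":0},{"jaw":-1,"slide":[6.7,-31.4,0],"roll":0},{"jaw":-1,"slide":[6.7,-31.6,-2],"roll":0},{"jaw":-1,"slide":[6.7,-31.6,-4],"roll":0}]'
python3 -m jog '[{"jaw":-1,"slide":[0,0,-3],"roll":0},{"jaw":-1,"slide":[0,0,-6],"roll":0},{"jaw":-1,"slide":[0,0,-9],"roll":0},{"jaw":-1,"slide":[0,0,-11.5],"roll":0},{"jaw":-1,"slide":[0,0,-13.5],"roll":0},{"jaw":-1,"slide":[0,0,-14.5],"roll":0},{"jaw":-1,"slide":[0,0,-14.5],"roll":0},{"jaw":-1,"slide":[0,0,-14.5],"roll":0}]'; python3 n.py
cat > look.py <<'E'
import sys,cv2
from cell import cams
for c in sys.argv[2:]:
    im=cams.read_camera(c)[:,:,::-1]; cv2.imwrite(f'pics/{c}{sys.argv[1]}.png',im)
    x,y,X,Y,f=dict(top=(205,95,385,245,4),scene=(130,100,330,320,2.7),wrist=(0,0,512,384,1.5))[c]
    cv2.imwrite(f'pics/{c}{sys.argv[1]}z.png',cv2.resize(im[y:Y,x:X],None,fx=f,fy=f,interpolation=cv2.INTER_CUBIC))
E
python3 look.py 1 scene wrist
```

```text
time_s: 2.02
ee_pos: [396.6, -22.4, 251.0]
orientation: [0.066, -0.703, 0.705, -0.067]
ft_force: [0.7, -0.2, -0.8]
finger_gap: 0.3
time_s: 2.68
ee_pos: [396.5, -22.4, 105.7]
orientation: [0.066, -0.703, 0.705, -0.066]
ft_force: [0.3, -0.1, 1.1]
finger_gap: 0.2
t 2.68 tcp [396.5 -22.4 105.7] tip [396.5 -22.6  35.7] toolz [ 0.187 -0.982  0.004] tool y [ 0.    -0.004 -1.   ] F [ 0.3 -0.1  1.1] gap 0.2
tip in chest [-190.8   78.    35.7]
jaw dir deg -79.2 chest yaw 11.3
```

View pics/wrist1z.png

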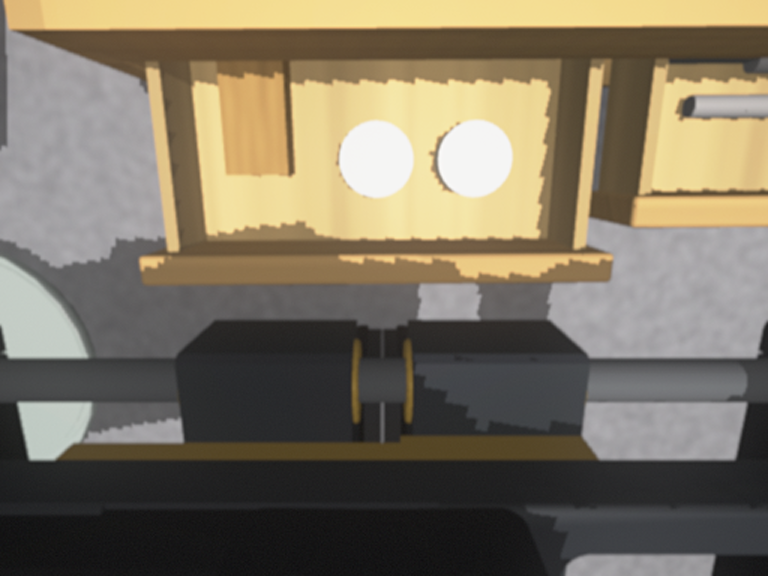

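View pics/scene1z.png

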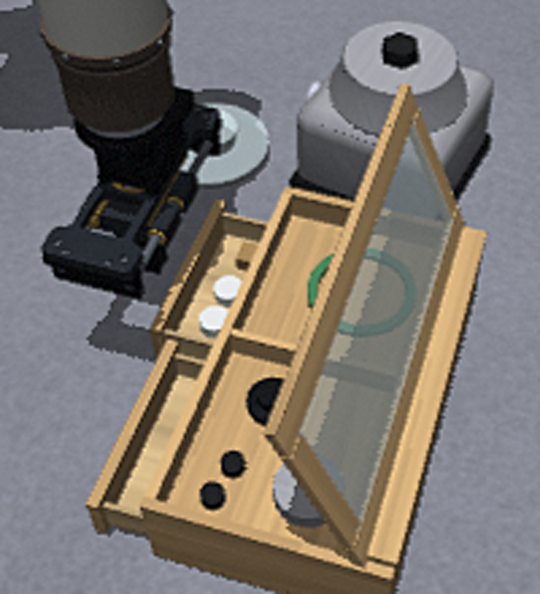

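```bash
python3 -m jog '[{"jaw":-1,"slide":[0.4,0.08,-0.3],"roll":0},{"jaw":-1,"slide":[0.8,0.16,-0.6],"roll":0},{"jaw":-1,"slide":[1.2,0.24,-0.6],"roll":0},{"jaw":-1,"slide":[1.6,0.32,-0.6],"roll":0},{"jaw":-1,"slide":[2.0,0.4,-0.6],"roll":0},{"jaw":-1,"slide":[2.4,0.48,-0.6],"roll":0},{"jaw":-1,"slide":[2.8,0.56,-0.6],"roll":0},{"jaw":-1,"slide":[3.2,0.64,-0.6],"roll":0},{"jaw":-1,"slide":[3.6,0.72,-0.6],"roll":0},{"jaw":-1,"slide":[4.0,0.8,-0.6],"roll":0},{"jaw":-1,"slide":[4.4,0.88,-0.6],"roll":0},{"jaw":-1,"slide":[4.8,0.96,-0.6],"roll":0}]'; python3 n.py
```

```text
time_s: 3.78
ee_pos: [445.4, -12.6, 100.6]
orientation: [0.065, -0.703, 0.705, -0.067]
ft_force: [-0.9, -0.7, 0.6]
finger_gap: 0.9
t 3.78 tcp [445.4 -12.6 100.6] tip [445.7 -12.8  30.6] toolz [ 0.187 -0.982  0.003] tool y [ 0.003 -0.003 -1.   ] F [-0.9 -0.7  0.6] gap 0.9
tip in chest [-140.6   78.    30.6]
jaw dir deg -79.2 chest yaw 11.3
```

```bash
python3 look.py 2 wrist
```

```text
(no output)
```

View pics/wrist2z.png

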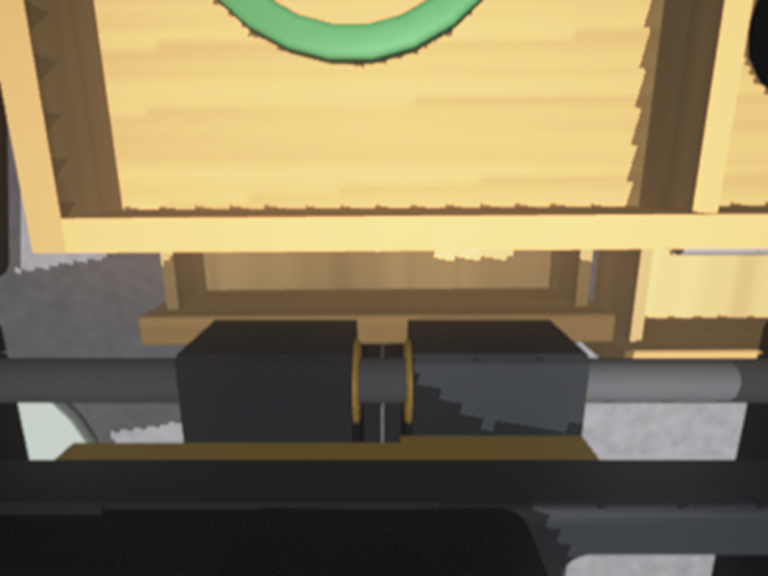

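```bash
python3 -m jog '[{"jaw":-1,"slide":[0.3,0.06,0],"roll":0},{"jaw":-1,"slide":[0.6,0.12,0],"roll":0},{"jaw":-1,"slide":[0.9,0.18,0],"roll":0},{"jaw":-1,"slide":[1.2,0.24,0],"roll":0},{"jaw":-1,"slide":[1.5,0.3,0],"roll":0},{"jaw":-1,"slide":[1.8,0.36,0],"roll":0},{"jaw":-1,"slide":[2.0,0.4,0],"roll":0},{"jaw":-1,"slide":[2.2,0.44,0],"roll":0},{"jaw":-1,"slide":[2.35,0.47,0],"roll":0},{"jaw":-1,"slide":[2.35,0.47,0],"roll":0}]'; python3 n.py
python3 -m jog '[{"jaw":-1,"slide":[0.1,0.02,0],"roll":0},{"jaw":-1,"slide":[0.2,0.04,0],"roll":0},{"jaw":-1,"slide":[0.3,0.06,0],"roll":0},{"jaw":-1,"slide":[0.3,0.06,0],"roll":0}]'; python3 n.py
```

```text
time_s: 4.67
ee_pos: [470.5, -7.4, 100.8]
orientation: [0.065, -0.703, 0.705, -0.068]
ft_force: [-0.6, -0.9, -0.1]
finger_gap: 0.5
t 4.67 tcp [470.5  -7.4 100.8] tip [470.9  -7.6  30.8] toolz [ 0.187 -0.982  0.003] tool y [ 0.005 -0.002 -1.   ] F [-0.6 -0.9 -0.1] gap 0.5
tip in chest [-114.9   78.2   30.8]
jaw dir deg -79.2 chest yaw 11.3
time_s: 5.0
ee_pos: [471.7, -7.2, 100.6]
orientation: [0.066, -0.703, 0.705, -0.067]
ft_force: [-5.4, -0.2, 4.0]
finger_gap: 0.3
t 5.0 tcp [471.7  -7.2 100.6] tip [471.8  -7.4  30.6] toolz [ 0.187 -0.982  0.003] tool y [ 0.001 -0.003 -1.   ] F [-5.4 -0.2  4. ] gap 0.3
tip in chest [-114.    78.1   30.6]
jaw dir deg -79.2 chest yaw 11.3
```

```bash
python3 look.py 3 scene wrist; python3 n.py
```

```text
t 5.1 tcp [471.7  -7.2 100.6] tip [471.8  -7.4  30.6] toolz [ 0.187 -0.982  0.003] tool y [ 0.001 -0.003 -1.   ] F [-6.1  1.2  4.2] gap 0.5
tip in chest [-114.    78.1   30.6]
jaw dir deg -79.2 chest yaw 11.3
```

View pics/scene3z.png

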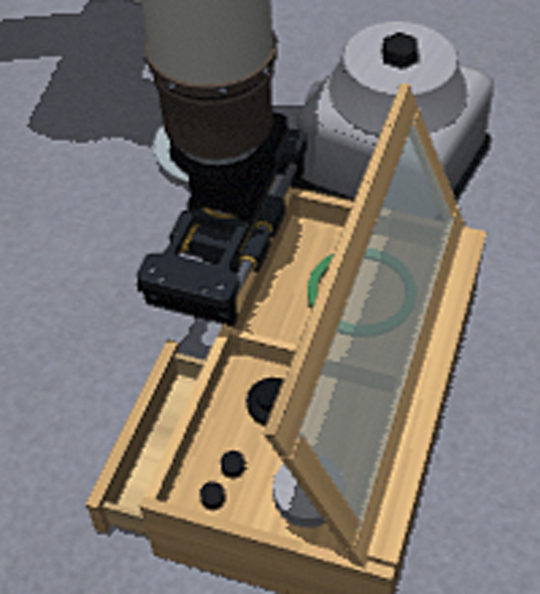

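View pics/wrist3z.png

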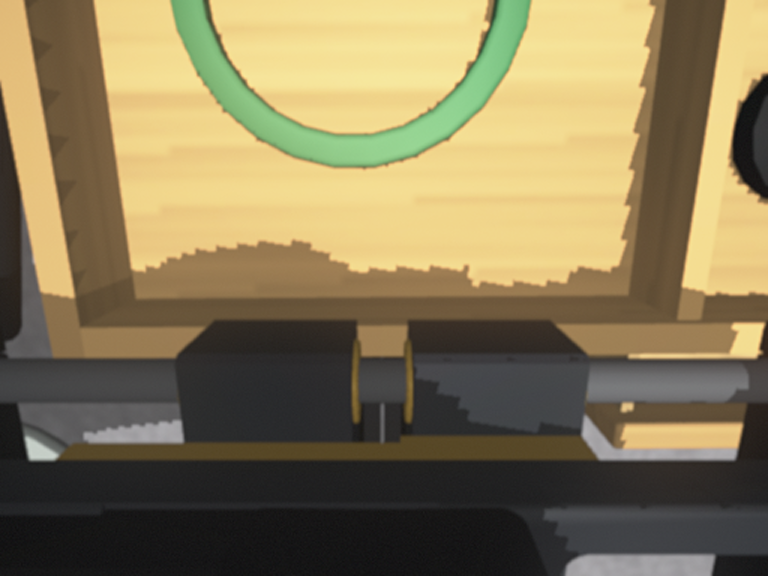

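```bash
python3 -m jog '[{"jaw":-1,"slide":[0.2,0.04,0],"roll":0},{"jaw":-1,"slide":[0.35,0.07,0],"roll":0},{"jaw":-1,"slide":[0.35,0.07,0],"roll":0},{"jaw":-1,"slide":[0.35,0.07,0],"roll":0}]'; python3 n.py
```

```text
time_s: 5.43
ee_pos: [472.2, -7.3, 100.2]
orientation: [0.068, -0.703, 0.705, -0.064]
ft_force: [-8.7, 0.5, 5.8]
finger_gap: 0.5
t 5.43 tcp [472.2  -7.3 100.2] tip [471.7  -7.6  30.2] toolz [ 0.186 -0.983  0.003] tool y [-0.006 -0.005 -1.   ] F [-8.7  0.5  5.8] gap 0.5
tip in chest [-114.1   78.    30.2]
jaw dir deg -79.3 chest yaw 11.3
```

```bash
python3 -m jog '[{"jaw":-1,"slide":[-1,-0.2,0],"roll":0},{"jaw":-1,"slide":[-3,-0.6,0],"roll":0},{"jaw":-1,"slide":[-5,-1,0],"roll":0},{"jaw":-1,"slide":[-6,-1.2,0],"roll":0},{"jaw":-1,"slide":[-5.6,-3.2,0],"roll":0},{"jaw":-1,"slide":[-5,-6,0],"roll":0},{"jaw":-1,"slide":[-4.4,-9,0],"roll":0},{"jaw":-1,"slide":[-3.8,-12,0],"roll":0},{"jaw":-1,"slide":[-3.2,-15,0],"roll":0},{"jaw":-1,"slide":[-2.8,-16.6,0],"roll":0},{"jaw":-1,"slide":[-2.8,-16.6,0],"roll":0}]'; python3 n.py; python3 look.py 4 scene wrist top
```

```text
time_s: 6.35
ee_pos: [446.5, -175.8, 100.7]
orientation: [0.066, -0.702, 0.706, -0.064]
ft_force: [0.7, -0.7, -0.3]
finger_gap: 0.5
t 6.35 tcp [ 446.5 -175.8  100.7] tip [ 446.4 -176.2   30.7] toolz [ 0.183 -0.983  0.005] tool y [-0.002 -0.006 -1.   ] F [ 0.7 -0.7 -0.3] gap 0.5
tip in chest [-171.9  -82.4   30.7]
jaw dir deg -79.5 chest yaw 11.3
```

View pics/wrist4z.png

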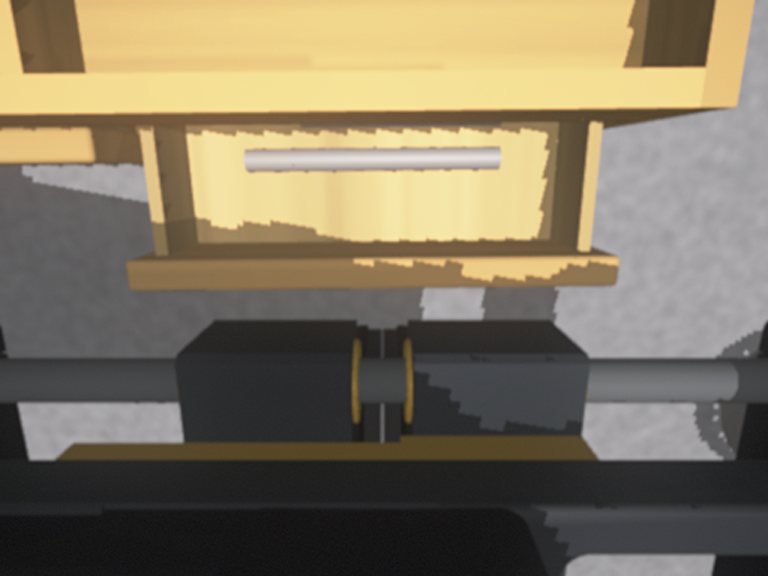

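View pics/top4z.png

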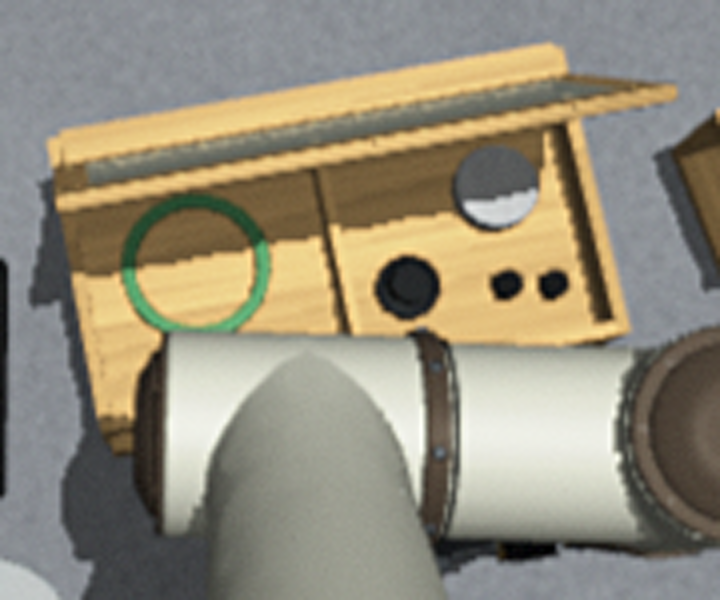

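View pics/scene4z.png

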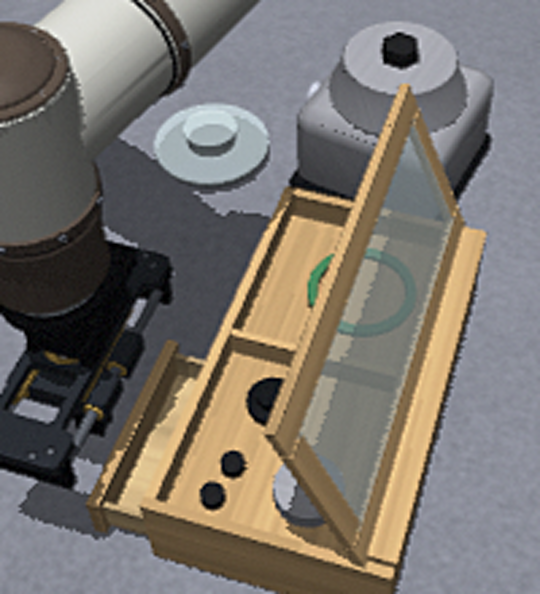

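```bash
cat > wb.py <<'E'
from h import *
from cell import monitor,cams
c=cams.camera_params('wrist'); T=c['tool_from_camera']
def wback(u,v,z,o=None):
    o=o or monitor.observe(); M=R.from_quat(o['orientation']).as_matrix()
    d=M@T[:3,:3]@np.array([(u-c['cx'])/c['fx'],(v-c['cy'])/c['fy'],1]); q=o['ee_pos']+M@T[:3,3]
    x=q+d*(z-q[2])/d[2]; p=np.load('p.npy'); return x, R.from_euler('z',-p[2]).apply(x-[p[0],p[1],0])
E
python3 - <<'E'
from wb import *
for n,u,v,z in [('rimfront',600,108,84.5),('rim',100,111,84.5),('rimcornerR',738,107,84.5),('leftpanel R corner',140,164,51),('Lpanel',60,163,51),('Rpanel L',130,290,51),('Rpanel R',617,285,51)]:
    print(n,wback((u+.5)/1.5-.5,(v+.5)/1.5-.5,z)[1].round(1))
E
```

```text
rimfront [ -92.9 -129.4   84.5]
rim [-92.3 -20.7  84.5]
rimcornerR [ -93.  -159.5   84.5]
leftpanel R corner [-103.2  -11.2   51. ]
Lpanel [-102.7   12.1   51. ]
Rpanel L [-141.2   -2.7   51. ]
Rpanel R [-141.5 -155.2   51. ]
```

```bash
python3 -c "
from h import *
p=np.load('p.npy'); p[0]-=2.7*np.cos(p[2]); p[1]-=2.7*np.sin(p[2]); np.save('p.npy',p)"
python3 -m jog '[{"jaw":-1,"slide":[0.4,0.1,0],"roll":0},{"jaw":-1,"slide":[0.8,0.25,0],"roll":0},{"jaw":-1,"slide":[1.2,0.4,0],"roll":0},{"jaw":-1,"slide":[1.6,0.55,0],"roll":0},{"jaw":-1,"slide":[2.0,0.65,0],"roll":0},{"jaw":-1,"slide":[2.4,0.73,0],"roll":0},{"jaw":-1,"slide":[2.8,0.81,0],"roll":0},{"jaw":-1,"slide":[3.2,0.89,0],"roll":0},{"jaw":-1,"slide":[3.6,0.97,0],"roll":0},{"jaw":-1,"slide":[4.0,1.05,0],"roll":0},{"jaw":-1,"slide":[4.4,1.13,0],"roll":0},{"jaw":-1,"slide":[4.7,1.2,0],"roll":0}]'; python3 n.py
python3 -m jog '[{"jaw":-1,"slide":[0.15,0.03,0],"roll":0},{"jaw":-1,"slide":[0.3,0.06,0],"roll":0},{"jaw":-1,"slide":[0.45,0.09,0],"roll":0},{"jaw":-1,"slide":[0.6,0.12,0],"roll":0},{"jaw":-1,"slide":[0.7,0.14,0],"roll":0},{"jaw":-1,"slide":[0.7,0.14,0],"roll":0}]'; python3 n.py
```

```text
time_s: 7.5
ee_pos: [491.9, -161.0, 100.1]
orientation: [0.068, -0.703, 0.705, -0.064]
ft_force: [-2.1, -0.3, -1.3]
finger_gap: 0.8
t 7.5 tcp [ 491.9 -161.   100.1] tip [ 491.5 -161.4   30.1] toolz [ 0.186 -0.983  0.004] tool y [-0.006 -0.005 -1.   ] F [-2.1 -0.3 -1.3] gap 0.8
tip in chest [-122.1  -76.7   30.1]
jaw dir deg -79.3 chest yaw 11.3
time_s: 8.0
ee_pos: [499.1, -159.6, 100.1]
orientation: [0.068, -0.703, 0.706, -0.064]
ft_force: [-0.7, -0.3, -0.1]
finger_gap: 0.4
t 8.0 tcp [ 499.1 -159.6  100.1] tip [ 498.8 -160.    30.1] toolz [ 0.186 -0.983  0.004] tool y [-0.005 -0.005 -1.   ] F [-0.7 -0.3 -0.1] gap 0.4
tip in chest [-114.7  -76.8   30.1]
jaw dir deg -79.3 chest yaw 11.3
```

```bash
python3 -m jog '[{"jaw":-1,"slide":[0.1,0.02,0],"roll":0},{"jaw":-1,"slide":[0.2,0.04,0],"roll":0},{"jaw":-1,"slide":[0.3,0.06,0],"roll":0},{"jaw":-1,"slide":[0.4,0.08,0],"roll":0},{"jaw":-1,"slide":[0.4,0.08,0],"roll":0},{"jaw":-1,"slide":[0.4,0.08,0],"roll":0}]'; python3 n.py
```

```text
time_s: 8.5
ee_pos: [502.0, -159.1, 100.1]
orientation: [0.069, -0.703, 0.705, -0.063]
ft_force: [-5.7, -1.3, 2.2]
finger_gap: 0.0
t 8.5 tcp [ 502.  -159.1  100.1] tip [ 501.5 -159.4   30.1] toolz [ 0.185 -0.983  0.003] tool y [-0.008 -0.005 -1.   ] F [-5.7 -1.3  2.2] gap 0.0
tip in chest [-111.9  -76.7   30.1]
jaw dir deg -79.3 chest yaw 11.3
```

```bash
python3 -m jog '[{"jaw":-1,"slide":[0.15,0.03,0],"roll":0},{"jaw":-1,"slide":[0.3,0.06,0],"roll":0},{"jaw":-1,"slide":[0.3,0.06,0],"roll":0},{"jaw":-1,"slide":[0.3,0.06,0],"roll":0}]'; python3 n.py
python3 -m jog '[{"jaw":-1,"slide":[-1,-0.2,0],"roll":0},{"jaw":-1,"slide":[-3,-0.6,0],"roll":0},{"jaw":-1,"slide":[-5.5,-1,0],"roll":0},{"jaw":-1,"slide":[-6.5,-1.1,1],"roll":0},{"jaw":-1,"slide":[-6.5,-1.1,4],"roll":0},{"jaw":-1,"slide":[-6.5,-1.1,4],"roll":0}]'; python3 n.py; python3 look.py 5 wrist
```

```text
time_s: 8.83
ee_pos: [502.4, -159.0, 100.0]
orientation: [0.071, -0.703, 0.705, -0.061]
ft_force: [-8.2, -2.5, 6.3]
finger_gap: 0.7
t 8.83 tcp [ 502.4 -159.   100. ] tip [ 501.5 -159.4   30.1] toolz [ 0.185 -0.983  0.002] tool y [-0.014 -0.005 -1.   ] F [-8.2 -2.5  6.3] gap 0.7
tip in chest [-112.   -76.7   30.1]
jaw dir deg -79.4 chest yaw 11.3
time_s: 9.33
ee_pos: [440.4, -170.5, 144.5]
orientation: [0.067, -0.702, 0.706, -0.065]
ft_force: [0.8, -0.1, 0.0]
finger_gap: 0.1
t 9.33 tcp [ 440.4 -170.5  144.5] tip [ 440.3 -170.9   74.5] toolz [ 0.186 -0.982  0.006] tool y [-0.002 -0.007 -1.   ] F [ 0.8 -0.1  0. ] gap 0.1
tip in chest [-174.2  -76.1   74.5]
jaw dir deg -79.3 chest yaw 11.3
```

View pics/wrist5z.png

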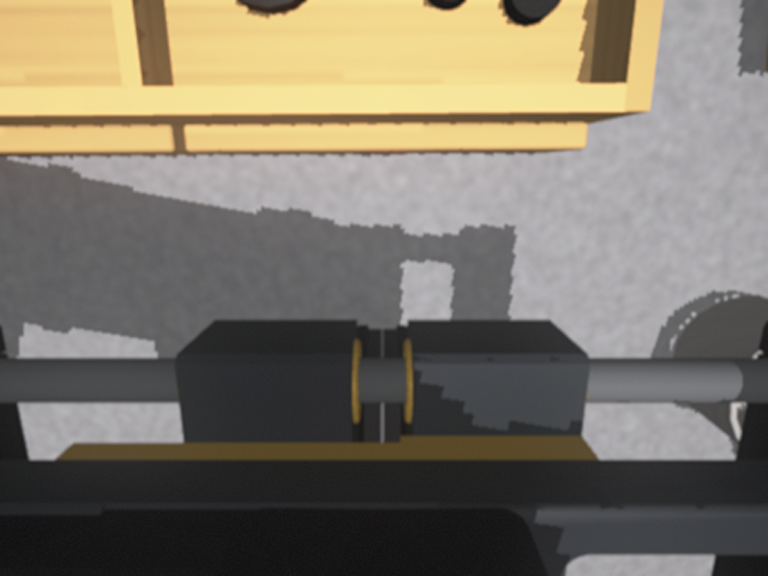

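```bash
python3 -m jog '[{"jaw":-1,"slide":[0,0,3],"roll":0},{"jaw":-1,"slide":[0,0,7],"roll":0},{"jaw":-1,"slide":[0,0,11],"roll":0},{"jaw":-1,"slide":[0,0,15],"roll":0},{"jaw":-1,"slide":[0.5,0.3,19],"roll":0},{"jaw":-1,"slide":[3,1.6,20.5],"roll":0},{"jaw":-1,"slide":[6.5,3.5,20.5],"roll":0},{"jaw":-1,"slide":[10,5.5,20.5],"roll":0},{"jaw":-1,"slide":[13.5,7.4,20.5],"roll":0},{"jaw":-1,"slide":[17,9.3,20.5],"roll":0},{"jaw":-1,"slide":[20.5,11.3,20.5],"roll":0},{"jaw":-1,"slide":[23,12.4,20.5],"roll":0}]'; python3 -m jog '[{"jaw":-1,"slide":[0,0,0],"roll":0},{"jaw":-1,"slide":[0,0,0],"roll":0}]'; python3 n.py; python3 look.py 6 scene wrist
```

```text
time_s: 10.38
ee_pos: [673.2, -43.7, 346.4]
orientation: [0.067, -0.702, 0.706, -0.066]
ft_force: [-0.2, 0.5, 0.2]
finger_gap: 0.6
time_s: 10.55
ee_pos: [674.7, -42.2, 343.5]
orientation: [0.068, -0.702, 0.705, -0.066]
ft_force: [-0.8, -0.4, -0.3]
finger_gap: 0.6
t 10.55 tcp [674.7 -42.2 343.5] tip [674.5 -42.6 273.5] toolz [ 0.189 -0.982  0.004] tool y [-0.004 -0.005 -1.   ] F [-0.8 -0.4 -0.3] gap 0.6
tip in chest [ 80.6   4.  273.5]
jaw dir deg -79.1 chest yaw 11.3
```

View pics/wrist6z.png

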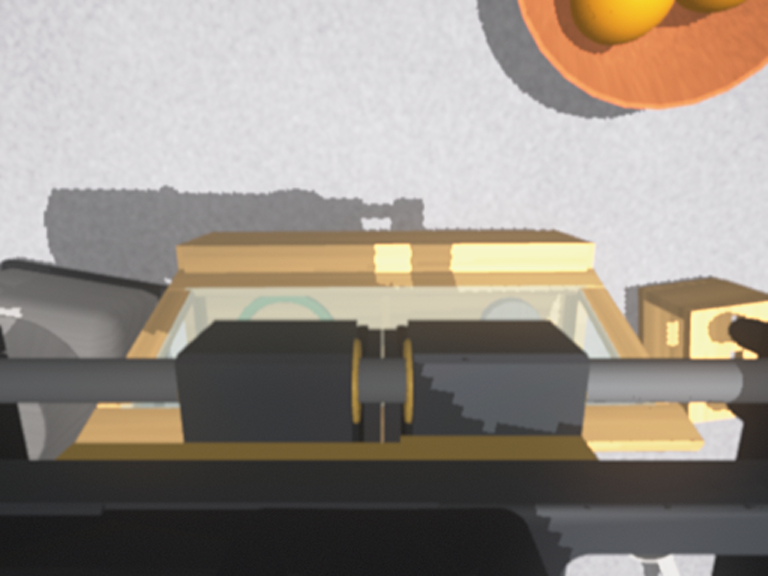

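View pics/scene6z.png

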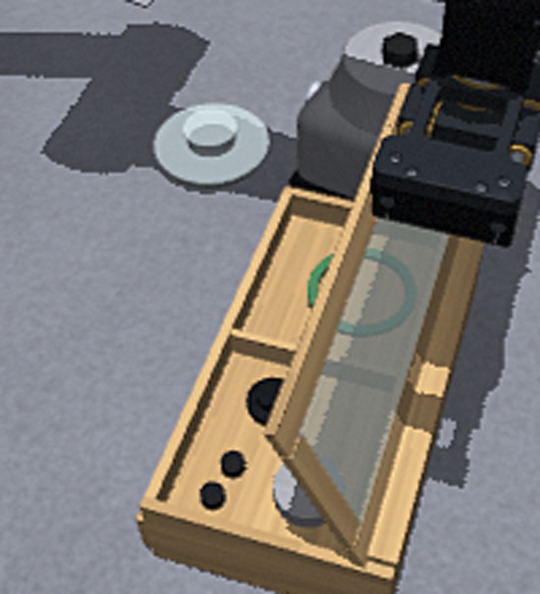

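```bash
python3 -m jog '[{"jaw":-1,"slide":[-0.5,-0.1,-1],"roll":0},{"jaw":-1,"slide":[-1.5,-0.3,-3],"roll":0},{"jaw":-1,"slide":[-2.5,-0.6,-5],"roll":0},{"jaw":-1,"slide":[-3,-0.7,-5.9],"roll":0},{"jaw":-1,"slide":[-3,-0.7,-5.9],"roll":0},{"jaw":-1,"slide":[-3,-0.7,-5.9],"roll":0}]'; python3 n.py
cat > arc.py <<'E'
from h import *
from cell import monitor
import sys
p=np.load('p.npy'); o=monitor.observe(); M=R.from_quat(o['orientation']).as_matrix(); tip=o['ee_pos']+70*M[:,1]
pen=float(sys.argv[1])
for th in map(float,sys.argv[2:]):
    l=np.array(lid(th,140,8-pen,0)); l[0]+=9.5
    print(th,((w(p,l)[0]-tip)/10).round(2), l.round(0))
E
python3 arc.py 0 1.2 1.17; python3 arc.py 3 1.15 1.1 1.05 1 .95 .9 .85 .8 .75
```

```text
time_s: 11.15
ee_pos: [642.4, -51.5, 287.7]
orientation: [0.067, -0.702, 0.706, -0.066]
ft_force: [0.3, 0.4, -0.1]
finger_gap: 0.6
t 11.15 tcp [642.4 -51.5 287.7] tip [642.3 -51.9 217.7] toolz [ 0.187 -0.982  0.005] tool y [-0.001 -0.005 -1.   ] F [ 0.3  0.4 -0.1] gap 0.6
tip in chest [ 47.2   1.1 217.7]
jaw dir deg -79.2 chest yaw 11.3
1.2 [-1.54 -0.42  0.02] [ 31.   0. 218.]
1.17 [-1.93 -0.5  -0.12] [ 27.   0. 217.]
1.15 [-2.46 -0.61 -0.34] [ 22.   0. 214.]
1.1 [-3.09 -0.73 -0.62] [ 15.   0. 212.]
1.05 [-3.71 -0.85 -0.93] [  9.   0. 208.]
1.0 [-4.31 -0.97 -1.27] [  3.   0. 205.]
0.95 [-4.89 -1.09 -1.64] [ -3.   0. 201.]
0.9 [-5.45 -1.2  -2.04] [ -9.   0. 197.]
0.85 [-5.99 -1.31 -2.47] [-14.   0. 193.]
0.8 [-6.51 -1.42 -2.93] [-19.   0. 188.]
0.75 [-7.01 -1.51 -3.41] [-25.   0. 184.]
```

```bash
python3 -m jog '[{"jaw":-1,"slide":[-0.5,-0.15,0],"roll":0},{"jaw":-1,"slide":[-1,-0.3,0],"roll":0},{"jaw":-1,"slide":[-1.4,-0.4,0],"roll":0},{"jaw":-1,"slide":[-1.7,-0.45,-0.05],"roll":0},{"jaw":-1,"slide":[-2,-0.5,-0.15],"roll":0},{"jaw":-1,"slide":[-2.3,-0.57,-0.25],"roll":0},{"jaw":-1,"slide":[-2.6,-0.63,-0.4],"roll":0},{"jaw":-1,"slide":[-2.85,-0.68,-0.5],"roll":0},{"jaw":-1,"slide":[-3.1,-0.73,-0.62],"roll":0},{"jaw":-1,"slide":[-3.4,-0.79,-0.77],"roll":0},{"jaw":-1,"slide":[-3.7,-0.85,-0.93],"roll":0},{"jaw":-1,"slide":[-3.7,-0.85,-0.93],"roll":0}]'; python3 n.py; python3 look.py 7 scene
```

```text
time_s: 12.15
ee_pos: [604.5, -60.1, 277.9]
orientation: [0.067, -0.702, 0.706, -0.065]
ft_force: [1.0, -0.1, -0.1]
finger_gap: 0.3
t 12.15 tcp [604.5 -60.1 277.9] tip [604.4 -60.5 207.9] toolz [ 0.187 -0.982  0.005] tool y [-0.002 -0.005 -1.   ] F [ 1.  -0.1 -0.1] gap 0.3
tip in chest [8.300e+00 1.000e-01 2.079e+02]
jaw dir deg -79.2 chest yaw 11.3
```

View pics/scene7z.png

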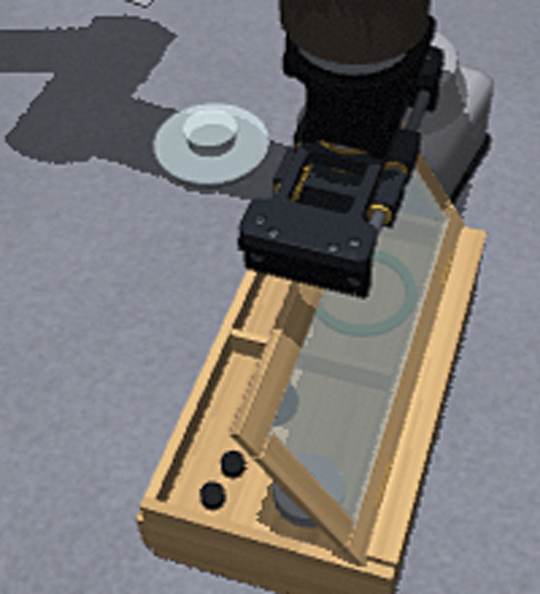

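Lid is following (its front right corner moved from about (275,440) to (240,435) in the zoom). Continue the arc.

```bash
python3 arc.py 4 1 .95 .9 .85 .8 .75 .7 .65 .6 .55
```

```text
1.0 [-0.62 -0.13 -0.35] [  2.   0. 204.]
0.95 [-1.19 -0.25 -0.72] [ -4.   0. 201.]
0.9 [-1.75 -0.36 -1.13] [ -9.   0. 197.]
0.85 [-2.29 -0.47 -1.56] [-15.   0. 192.]
0.8 [-2.81 -0.57 -2.02] [-20.   0. 188.]
0.75 [-3.31 -0.67 -2.51] [-25.   0. 183.]
0.7 [-3.78 -0.76 -3.02] [-30.   0. 178.]
0.65 [-4.22 -0.85 -3.55] [-35.   0. 172.]
0.6 [-4.64 -0.94 -4.11] [-39.   0. 167.]
0.55 [-5.03 -1.01 -4.68] [-43.   0. 161.]
```

```bash
python3 -m jog '[{"jaw":-1,"slide":[-0.35,-0.07,-0.2],"roll":0},{"jaw":-1,"slide":[-0.8,-0.17,-0.45],"roll":0},{"jaw":-1,"slide":[-1.2,-0.25,-0.75],"roll":0},{"jaw":-1,"slide":[-1.6,-0.33,-1],"roll":0},{"jaw":-1,"slide":[-2,-0.41,-1.33],"roll":0},{"jaw":-1,"slide":[-2.4,-0.49,-1.65],"roll":0},{"jaw":-1,"slide":[-2.8,-0.57,-2.02],"roll":0},{"jaw":-1,"slide":[-3.15,-0.64,-2.35],"roll":0},{"jaw":-1,"slide":[-3.5,-0.7,-2.7],"roll":0},{"jaw":-1,"slide":[-3.8,-0.76,-3.02],"roll":0},{"jaw":-1,"slide":[-4.1,-0.82,-3.35],"roll":0},{"jaw":-1,"slide":[-4.2,-0.84,-3.55],"roll":0}]'; python3 n.py; python3 arc.py 5 .6 .55 .5 .45 .4 .35 .3 .25 .2
```

```text
time_s: 13.2
ee_pos: [562.0, -68.7, 241.9]
orientation: [0.068, -0.702, 0.706, -0.065]
ft_force: [0.7, -0.0, 0.7]
finger_gap: 0.5
t 13.2 tcp [562.  -68.7 241.9] tip [561.7 -69.1 171.9] toolz [ 0.186 -0.982  0.005] tool y [-0.004 -0.006 -1.   ] F [ 0.7 -0.   0.7] gap 0.5
tip in chest [-3.520e+01  1.000e-01  1.719e+02]
jaw dir deg -79.3 chest yaw 11.3
0.6 [-0.41 -0.09 -0.59] [-39.   0. 166.]
0.55 [-0.79 -0.16 -1.17] [-43.   0. 160.]
0.5 [-1.15 -0.24 -1.77] [-47.   0. 154.]
0.45 [-1.48 -0.3  -2.38] [-50.   0. 148.]
0.4 [-1.77 -0.36 -3.01] [-53.   0. 142.]
0.35 [-2.04 -0.41 -3.66] [-56.   0. 135.]
0.3 [-2.27 -0.46 -4.32] [-58.   0. 129.]
0.25 [-2.47 -0.5  -4.99] [-60.   0. 122.]
0.2 [-2.64 -0.53 -5.67] [-62.   0. 115.]
```

```bash
python3 look.py 8 scene
```

```text
(no output)
```

View pics/scene8z.png

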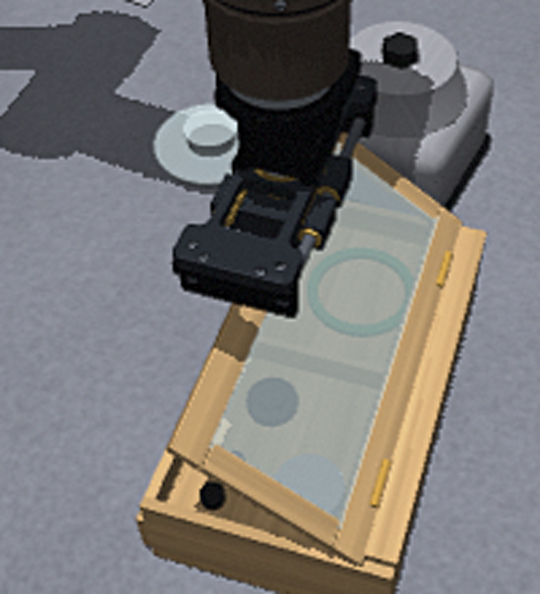

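Following well. Continue.

```bash
python3 -m jog '[{"jaw":-1,"slide":[-0.2,-0.05,-0.3],"roll":0},{"jaw":-1,"slide":[-0.4,-0.09,-0.6],"roll":0},{"jaw":-1,"slide":[-0.7,-0.14,-1.0],"roll":0},{"jaw":-1,"slide":[-0.95,-0.19,-1.45],"roll":0},{"jaw":-1,"slide":[-1.2,-0.25,-1.9],"roll":0},{"jaw":-1,"slide":[-1.45,-0.3,-2.35],"roll":0},{"jaw":-1,"slide":[-1.65,-0.34,-2.8],"roll":0},{"jaw":-1,"slide":[-1.85,-0.37,-3.2],"roll":0},{"jaw":-1,"slide":[-2,-0.4,-3.6],"roll":0},{"jaw":-1,"slide":[-2.15,-0.43,-4],"roll":0},{"jaw":-1,"slide":[-2.3,-0.46,-4.4],"roll":0},{"jaw":-1,"slide":[-2.4,-0.48,-4.8],"roll":0}]'; python3 n.py; python3 arc.py 0 .25 .2 .15 .1 .05 0
```

```text
time_s: 14.25
ee_pos: [537.6, -73.5, 193.3]
orientation: [0.068, -0.702, 0.706, -0.064]
ft_force: [-0.2, 0.1, -0.2]
finger_gap: 0.8
t 14.25 tcp [537.6 -73.5 193.3] tip [537.3 -73.9 123.3] toolz [ 0.186 -0.982  0.005] tool y [-0.005 -0.006 -1.   ] F [-0.2  0.1 -0.2] gap 0.8
tip in chest [-6.010e+01  1.000e-01  1.233e+02]
jaw dir deg -79.3 chest yaw 11.3
0.25 [0.09 0.01 0.36] [-59.   0. 127.]
0.2 [-0.1  -0.03 -0.31] [-61.   0. 120.]
0.15 [-0.26 -0.06 -0.99] [-63.   0. 113.]
0.1 [-0.38 -0.08 -1.68] [-64.   0. 106.]
0.05 [-0.47 -0.1  -2.38] [-65.   0.  99.]
0.0 [-0.53 -0.11 -3.08] [-66.   0.  92.]
```

```bash
python3 -m jog '[{"jaw":-1,"slide":[-0.1,-0.02,-0.3],"roll":0},{"jaw":-1,"slide":[-0.2,-0.04,-0.6],"roll":0},{"jaw":-1,"slide":[-0.3,-0.06,-0.9],"roll":0},{"jaw":-1,"slide":[-0.35,-0.07,-1.2],"roll":0},{"jaw":-1,"slide":[-0.4,-0.08,-1.5],"roll":0},{"jaw":-1,"slide":[-0.4,-0.08,-1.8],"roll":0},{"jaw":-1,"slide":[-0.45,-0.09,-2.05],"roll":0},{"jaw":-1,"slide":[-0.45,-0.09,-2.3],"roll":0},{"jaw":-1,"slide":[-0.5,-0.1,-2.5],"roll":0},{"jaw":-1,"slide":[-0.5,-0.1,-2.65],"roll":0},{"jaw":-1,"slide":[-0.5,-0.1,-2.7],"roll":0}]'; python3 n.py;  python3 look.py 9 scene
```

```text
time_s: 15.17
ee_pos: [532.4, -74.6, 166.0]
orientation: [0.068, -0.702, 0.706, -0.064]
ft_force: [-0.2, 0.4, 0.5]
finger_gap: 0.4
t 15.17 tcp [532.4 -74.6 166. ] tip [532. -75.  96.] toolz [ 0.186 -0.982  0.005] tool y [-0.005 -0.006 -1.   ] F [-0.2  0.4  0.5] gap 0.4
tip in chest [-65.4   0.1  96. ]
jaw dir deg -79.3 chest yaw 11.3
```

View pics/scene9z.png

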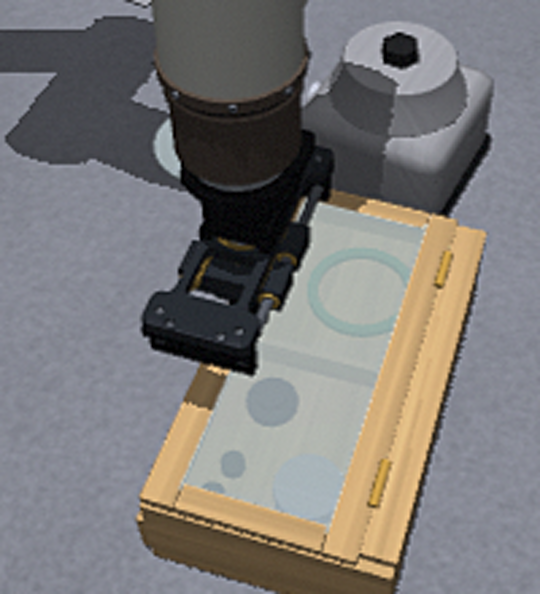

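Nearly shut: only a thin dark line remains under the front edge at (160,510). Last few millimetres slowly.

```bash
python3 -m jog '[{"jaw":-1,"slide":[0,0,-0.1],"roll":0},{"jaw":-1,"slide":[0,0,-0.2],"roll":0},{"jaw":-1,"slide":[0,0,-0.3],"roll":0},{"jaw":-1,"slide":[0,0,-0.35],"roll":0},{"jaw":-1,"slide":[0,0,-0.35],"roll":0},{"jaw":-1,"slide":[0,0,-0.35],"roll":0}]'; python3 n.py;python3 -m jog '[{"jaw":-1,"slide":[0,0,-0.1],"roll":0},{"jaw":-1,"slide":[0,0,-0.2],"roll":0},{"jaw":-1,"slide":[0,0,-0.2],"roll":0},{"jaw":-1,"slide":[0,0,-0.2],"roll":0}]'; python3 n.py
```

```text
time_s: 15.72
ee_pos: [532.4, -74.6, 162.6]
orientation: [0.068, -0.702, 0.706, -0.064]
ft_force: [-0.6, 0.5, 1.4]
finger_gap: 0.8
t 15.72 tcp [532.4 -74.6 162.6] tip [532.  -75.   92.6] toolz [ 0.186 -0.982  0.005] tool y [-0.005 -0.006 -1.   ] F [-0.6  0.5  1.4] gap 0.8
tip in chest [-65.5   0.1  92.6]
jaw dir deg -79.3 chest yaw 11.3
time_s: 16.05
ee_pos: [532.4, -74.6, 162.5]
orientation: [0.068, -0.702, 0.706, -0.064]
ft_force: [-4.0, 2.0, 11.7]
finger_gap: 0.6
t 16.05 tcp [532.4 -74.6 162.5] tip [532.  -75.   92.5] toolz [ 0.187 -0.982  0.005] tool y [-0.005 -0.006 -1.   ] F [-4.   2.  11.7] gap 0.6
tip in chest [-65.5   0.1  92.5]
jaw dir deg -79.2 chest yaw 11.3
```

```bash
python3 -m jog '[{"jaw":-1,"slide":[0,0,0.5],"roll":0},{"jaw":-1,"slide":[0,0,2],"roll":0},{"jaw":-1,"slide":[0,0,5],"roll":0},{"jaw":-1,"slide":[0,0,9],"roll":0},{"jaw":-1,"slide":[0,0,13],"roll":0},{"jaw":-1,"slide":[-2,2,16],"roll":0},{"jaw":-1,"slide":[-4,5,17],"roll":0},{"jaw":-1,"slide":[-6,8,17],"roll":0},{"jaw":-1,"slide":[-8,11,17],"roll":0},{"jaw":-1,"slide":[-10,14,17],"roll":0},{"jaw":-1,"slide":[-12,17,17],"roll":0},{"jaw":-1,"slide":[-14,20,17],"roll":0}]'
python3 -m jog '[{"jaw":-1,"slide":[-1,3.5,0],"roll":0},{"jaw":-1,"slide":[-2,7,0],"roll":0},{"jaw":-1,"slide":[-3,10.5,0],"roll":0},{"jaw":-1,"slide":[-4,14,0],"roll":0},{"jaw":-1,"slide":[-5,17.5,0],"roll":0},{"jaw":-1,"slide":[-6,21,0],"roll":0},{"jaw":-1,"slide":[-7,24.5,0],"roll":0},{"jaw":-1,"slide":[-8,27,0],"roll":0},{"jaw":-1,"slide":[-8,27,0],"roll":0}]'; python3 n.py; python3 look.py 10 scene top
```

```text
time_s: 17.05
ee_pos: [391.2, 126.5, 332.6]
orientation: [0.068, -0.702, 0.706, -0.065]
ft_force: [0.4, 1.6, 0.2]
finger_gap: 0.3
time_s: 17.8
ee_pos: [309.9, 400.7, 331.8]
orientation: [0.069, -0.703, 0.705, -0.066]
ft_force: [0.1, -0.5, -0.8]
finger_gap: 0.5
t 17.8 tcp [309.9 400.7 331.8] tip [309.7 400.4 261.8] toolz [ 0.19  -0.982  0.003] tool y [-0.004 -0.004 -1.   ] F [ 0.1 -0.5 -0.8] gap 0.5
tip in chest [-190.4  509.8  261.8]
jaw dir deg -79.0 chest yaw 11.3
```

View pics/scene10z.png

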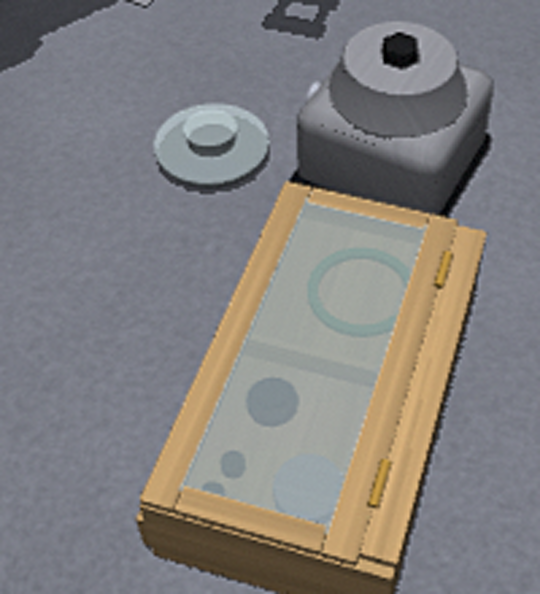

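View pics/top10z.png

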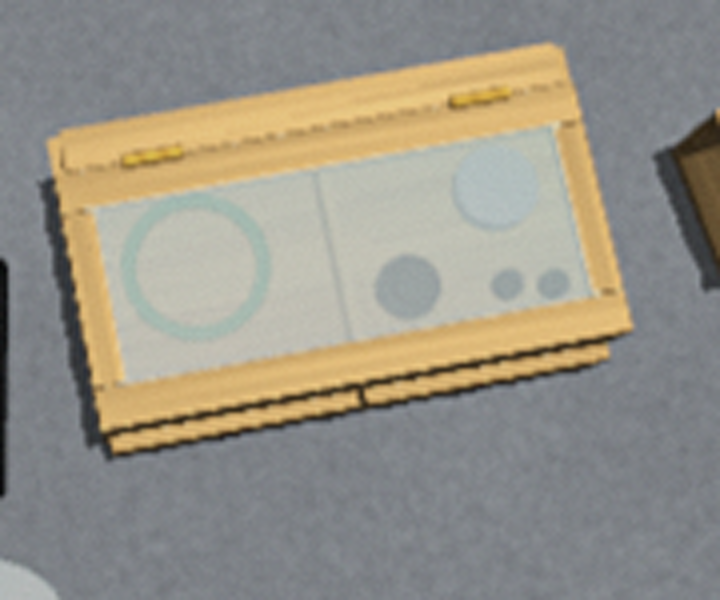

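View pics/top10.png

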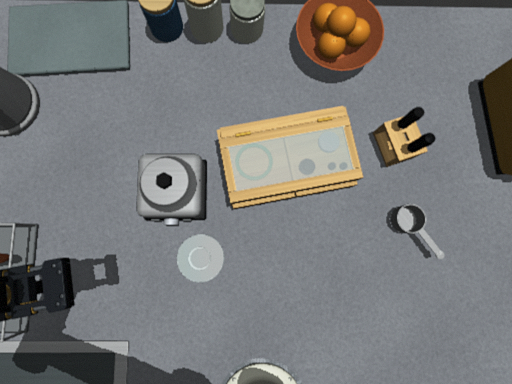

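```bash
python3 -c "
from cell import job
print(job.job_done())"
```

```text
the job is handed in; nothing more can be done
None
```

The chest is closed and the job handed in at about 18 s: the left drawer, then the right drawer, were pushed home, and then the lid was swung down flat. All pushing was done with the outside of the shut fingertips.

- **Drawers:** Each stopped firmly, at about 8–10 N. The wrist camera put the left front about 10.5 mm proud of the carcass, where 10 mm is fully home. I didn't measure the right one that way; the last top picture shows the two fronts in line.
- **Lid:** It stopped with the fingertip at 92.5 mm (93 mm is shut) and about 12 N of force. The last pictures show it lying flat.
- **Everything else:** In the pictures from before and after, the chest, the seal and the other things show no visible movement. The arm ended well clear, touching nothing.
- **One disagreement:** My first camera fit put the chest about 3 mm too far back. I corrected this with the wrist camera after the left drawer reached its stop, before pushing the right one.

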